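# Wind the inspection stage to its mark and clamp it

### The arm

A 7-joint arm with a two-finger parallel gripper is mounted at the origin on the work surface. World frame = base frame: x ahead of the robot, y to its left, z up, the work surface at z = 0. Lengths are in m, angles in rad, forces in N, time in s.
With the tool pointing down it reaches from about 0.35 to 0.9 m from the base axis. Payload 19.9 kg.
Tool frame: the origin (TCP) lies midway between the tips of the shut fingers; the grasp point (between the pads) lies 19 mm behind it; z points along the fingers, x is the direction in which the jaws open and shut, and the axes are right-handed (so a half turn about z gives the same grasp; the last joint's range is limited). The gripper opens to 94 mm and grips with 3 to 60 N. Pads are 16 mm wide; open, the fingers measure 119 mm over their backs; the gripper's body (75 mm by 177 mm) begins 78 mm behind the grasp point.
Start: joints at [1.256, 0.417, -0.01, 1.614, 0.005, 1.111, -0.053], TCP at [0.168, -0.602, 0.205] pointing down, gripper open.
Joint ranges: [-2.81, 2.81], [-0.39, 2.02], [-1.27, 1.25], [0.06, 2.57], [-1.19, 4.33], [0.19, 2], [-2.82, 2.82]. Speed limits (rad/s): [1.89, 1.89, 2.39, 2.39, 3.01, 3.01, 3.01].

### API

Orientations are given as a 3x3 rotation matrix whose columns are the frame's x, y, z axes.
In Python, from rig import * gives the robot as it stands.
- The arm moves only by the shell command python3 -m jog 'ROWS' [FORCE]. ROWS is JSON, a list of rows, each a list of 7 numbers: the shift along the tool's x, y, z in m, then the turn, a rotation vector about the tool's x, y, z in degrees, then the closure, from 0 (fully open) to 1 (shut). A call has 1 to 5 rows; each row is the pose to reach, as a shift and turn from the pose commanded when the call began, along the tool's axes at that moment; what a row does not reach only later rows make up. A row lasts 1/8 s, in which the tool goes at most 62.5 mm and 10.7 degrees, less where a joint would pass 70% of its speed; a pose out of reach is approached as far as the arm can. A call with a gripper value outside its range is refused whole. The fingers move at their own pace and stop on an object; FORCE is the grip in N (left out, the last holds). Time passes only in rows, so rows that repeat a pose let the fingers close. It gives the time, the measured TCP pose, the force and the opening at its end, in the units of the state.
- read_state(): the state, without advancing time (a new reading comes with each control period).
- camera(name): name is "scene" or "top"; returns the picture (384x512x3 uint8, red, green, blue); there is no depth.
- get_calibration(name): a dict with "fx", "fy", "cx", "cy" (pixels), "eye" and "orientation" of the camera in the world. Camera axes: x right, y up, looking along -z (the intrinsics and any distortion apply to the point x, -y, -z); pixel columns grow to the right and rows downward; lengths in m; the calibration is good to about 2 mm. A picture is of the moment at which its call begins. get_calibration takes no time and is no camera call.
- hand_in(): hands the job in, once; it reports no verdict.
The state is a dict: "clock": time; "q": joint angles; "joint_vel": joint speeds; "effort": joint torques, N m; "ee_pos": TCP position; "ee_rot": TCP orientation; "ft_force": force on the tool from outside, world axes, zero at the start; "moment": the same for the moment, N m; "gripper_width": opening from 0.0 (shut) to 1.0 (fully open).
Only numpy, scipy, OpenCV 4.12 (cv2) and the standard library are available. Lean on these libraries where they do the work, as an engineer would, in place of code of your own. Each camera call takes 0.05 s, during which the arm holds its last target.

### The job

The sliding stage that carries a dental model is clamped in the wrong place for the microscope, and a tall brown jar stands in the swing of its clamp lever: set the jar aside on the bench, standing. Then swing the clamp lever off, push the arms of the four-armed knob round a little at a time until the carriage's pointer stands tip to tip with the pointed rider on the rule (not the square one), and swing the clamp lever fully home again so that the carriage is held there. Move the carriage only by its knob, never by pushing on it or on the model, do not tip the jar, and leave everything else on the bench where it is.

Things in the scene. Friction and masses are not known exactly. Their poses are not given: they have to be found in the camera images.
- stage: Rack-and-pinion stage fixed to the bench, base 150 x 400 mm; knob and clamp on the side facing the robot, rule on the far side. Origin on the bench under the rails' middle. x points from the knob side to the rule, y along the travel, z up. In mm here: pinion housing x -72 to -50, y -99 to -41, 84 high; clamp block x -85 to -53, y 68 to 102, 74 high; rule bar x 60 to 84, 60 high.
- carriage: Carriage plate 92 x 130 mm, 64 mm over the bench, with a 260 mm steel strip along its front; the dental model on it reaches 101 mm. Origin in the plate's underside, axes as the stage's. Travels 56 mm either way of the stage's middle along y, 11 mm per rad of the knob, the same way as the knob's top. Held fast while the clamp is home. Never push it directly.
- knob (a joint): Knob angle, rad, -5 to 5; grows when the knob's top goes towards stage +y. It stays where it is left; with the clamp off about 0.1 N m turns it (2 to 4 N on an arm's end). At 0 the four arms point up, to stage +y, down and to -y; at angle a each has turned by a. 1 rad moves the carriage 11 mm.
- knob_centre (a point): Centre of the black four-armed (cross) knob, 56 mm over the bench; stage (-98, -70) mm. Its axis is the stage's x. Four round arms 13 mm thick with 16 mm ball ends, 50 mm from the axis to the very end; hub 30 mm across, 26 mm long. The point turns with the knob (at joint 0 its axes are the stage's).
- clamp (a joint): Clamp lever angle, rad: 0 fully home (carriage clamped), 1.1 fully off; the carriage is free beyond about 0.5. The lever swings level about the vertical through lever_pivot; at 0 it points to stage -x, growing values swing its end towards stage +y. It stays where it is left; 3 to 6 N at its end moves it.
- lever_pivot (a point): On the clamp lever's vertical axis, at stage (-69, 85) mm, 100 mm over the bench, level with the lever's ball end. Steel hub 22 mm across under it on top of the clamp block.
- lever_end (a point): Centre of the ball end (17 mm across) of the black clamp lever, 78 mm from the pivot axis, 100 mm over the bench. The bar is 13 mm thick; from 30 to 78 mm out its centre line rises from 95 to 100 mm over the bench.
- pointer_tip (a point): Tip of the dark steel cone (20 mm base, 20 mm long) that is the carriage's pointer; it points to stage +x over the rule, 70 mm over the bench.
- mark_tip (a point): Tip of the cone of the pointed rider, the mark: a steel dark saddle 24 mm wide clamped on the rule's far edge, its cone pointing to stage -x, at the pointer. Axes as the stage's; aligned when the pointer tip is at the same place along y (1 to 2 mm remain between the tips in x). The rider cannot move.
- square_front (a point): Middle of the blunt front of the square rider, a like saddle with a plain block in place of a cone. Not the mark.
- tall_jar_mid (a point): Middle, 52 mm over the bench, of the loose brown glass jar with a black cap: upright, straight-sided, 54 mm across, 105 mm tall, about 0.2 kg. It stands 5 to 16 mm beside the clamp lever, where the lever would strike it. Must end standing on the bench, anywhere clear.
- liquid_bottle_mid (a point): Bystander: brown glass bottle, 48 mm across, 105 mm tall, standing; the point is its middle, 52 mm over the bench. Leave it alone.
- powder_jar_mid (a point): Bystander: white jar, 58 mm across, 62 mm tall, standing; the point is its middle, 31 mm over the bench. Leave it alone.
- dappen_pot_mid (a point): Bystander: white waisted ceramic pot, 52 mm across, 60 mm tall, standing; the point is its middle, 30 mm over the bench. Leave it alone.
- loose_cast_mid (a point): Bystander: blue-grey plaster dental model lying loose on the bench, 66 x 62 x 31 mm; the point is its middle, 15 mm over the bench. Leave it alone.
- disc_case_mid (a point): Bystander: round flat blue and white case, 72 mm across, 18 mm high; the point is its middle, 9 mm over the bench. Leave it alone.
- dial_caliper_mid (a point): Bystander: steel dial caliper lying flat, about 123 x 58 x 15 mm, long axis x; the point is its middle, 7 mm over the bench. Leave it alone.
- plaster_spatula_mid (a point): Bystander: plaster spatula lying flat, 190 mm long along its x, 22 mm wide; the point is its middle, 6 mm over the bench. Leave it alone.
Mind the look-alikes: they are no part of the job. Leave any green look-alike of the part that bears tall_jar_mid alone.

How it is judged:
On the way, in this order (a step that is already met when the one before it is completed fails the run):
1. the clamp lever is swung off (beyond 0.5 rad) (value of joint clamp above 0.5 rad), for 0.1 s.
2. with the clamp still off (beyond 0.45 rad) the pointer stands still at the pointed rider, within 2.5 mm (y of pointer_tip in the frame of mark_tip between -0.0025 and 0.0025 m and velocity of joint knob between -0.15 and 0.15 rad/s and value of joint clamp above 0.45 rad), for 0.3 s.
At the end, for the whole second after the job is handed in: The pointer tip is level with the pointed rider's tip along the rule within 2.5 mm, the clamp lever is home (below 0.1 rad), knob and lever are at rest, and the jar stands upright on the bench (within 0.1 rad, its middle 46 to 58 mm high) (y of pointer_tip in the frame of mark_tip between -0.0025 and 0.0025 m and value of joint clamp below 0.1 rad and velocity of joint knob between -0.05 and 0.05 rad/s and velocity of joint clamp between -0.05 and 0.05 rad/s and angle between tall_jar_mid's own z axis and vertical below 0.1 rad and height (world z) of tall_jar_mid between 0.046 and 0.058 m); the robot touches nothing.
It fails at once if the jar is tipped (more than 0.4 rad) (angle between tall_jar_mid's own z axis and vertical above 0.4 rad).
It fails at once if the robot pushes on the carriage or the model (more than 3 N) (contact force between any of the fingers, the arm and carriage above 3 N).
It fails at once if a bystander is moved by more than 20 mm (distance of any of liquid_bottle_mid, powder_jar_mid, dappen_pot_mid, loose_cast_mid, disc_case_mid, dial_caliper_mid, plaster_spatula_mid from where it was at the start of the episode above 0.02 m).
It also fails if it takes over 66 s, if anything falls off the work surface, if the arm or the gripper's body presses on something with over 40 N, if the wrist force passes 120 N, or if a joint passes its speed limit or range.

## Working session

There is one attempt and no reset: what is moved stays moved. The work goes in short steps, Python scripts to look and compute and a shell command to move; the robot and the scene stay as the last step left them, time stands still between calls to the robot, and variables do not carry over. Pictures are saved under pics/ and viewed, and the job is handed in when it is done.

```bash
ls; mkdir -p pics; python3 - <<'E'
from rig import *
import cv2
s=read_state()
print({k:s[k] for k in s})
for n in("scene","top"):
    im=camera(n); cv2.imwrite(f"pics/{n}0.png",cv2.cvtColor(im,cv2.COLOR_RGB2BGR)); print(get_calibration(n))
E
```

```text
pics
{'clock': 0.0, 'q': array([ 1.2565033 ,  0.41796885, -0.01031287,  1.61419648,  0.00473746,
        1.11068314, -0.0529843 ]), 'joint_vel': array([ 1.51796544e-04,  2.50775539e-04,  1.23224382e-04,  5.94235037e-04,
        4.60788806e-06,  8.18163627e-04, -3.73720043e-04]), 'effort': array([-2.19033514e-03, -8.51250100e+01,  6.37440998e-01, -4.25990474e+01,
       -4.89128300e-02,  1.86444120e-02,  1.26179470e-04]), 'ee_pos': array([ 0.16826698, -0.6015221 ,  0.20481907]), 'ee_rot': array([[ 2.69469836e-01, -9.63008726e-01, -4.47510634e-04],
       [-9.63008049e-01, -2.69470180e-01,  1.14894704e-03],
       [-1.22703680e-03,  1.21349771e-04, -9.99999240e-01]]), 'ft_force': array([-0.76242479, -0.4206034 , -0.71387135]), 'moment': array([0.00558374, 0.00396003, 0.00076121]), 'gripper_width': 0.9979608321016266}
{'fx': 412.83028094734186, 'fy': 412.83028094734186, 'cx': 267.2066789701998, 'cy': 193.88960058493055, 'eye': array([1.00736254, 0.6400929 , 0.64222415]), 'orientation': array([[-0.80255417, -0.35028778,  0.48291332],
       [ 0.59647208, -0.45580092,  0.66065617],
       [-0.01130745,  0.81825668,  0.57474181]])}
{'fx': 438.48961656782683, 'fy': 438.48961656782683, 'cx': 253.3992532733162, 'cy': 193.04264726437805, 'eye': array([0.4155121 , 0.02838228, 1.12205816]), 'orientation': array([[ 0.00835013,  0.99269482, -0.12036304],
       [-0.99992505,  0.00721129, -0.00989422],
       [-0.00895397,  0.12043664,  0.99268063]])}
```

View pics/scene0.png

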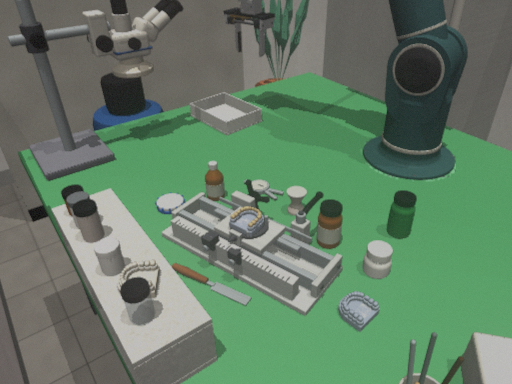

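View pics/top0.png

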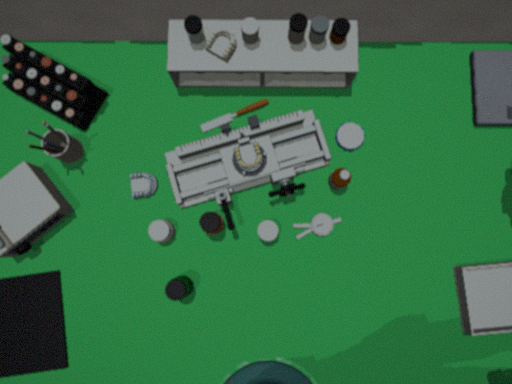

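```bash
python3 - <<'E'
import cv2
a=cv2.imread("pics/top0.png")[95:305,125:365]; cv2.imwrite("pics/top0c.png",cv2.resize(a,None,fx=3,fy=2.85,interpolation=cv2.INTER_CUBIC)[:600])
a=cv2.imread("pics/scene0.png")[160:310,150:350]; cv2.imwrite("pics/scene0c.png",cv2.resize(a,None,fx=4,fy=4,interpolation=cv2.INTER_CUBIC))
E
```

```text
(no output)
```

View pics/top0c.png

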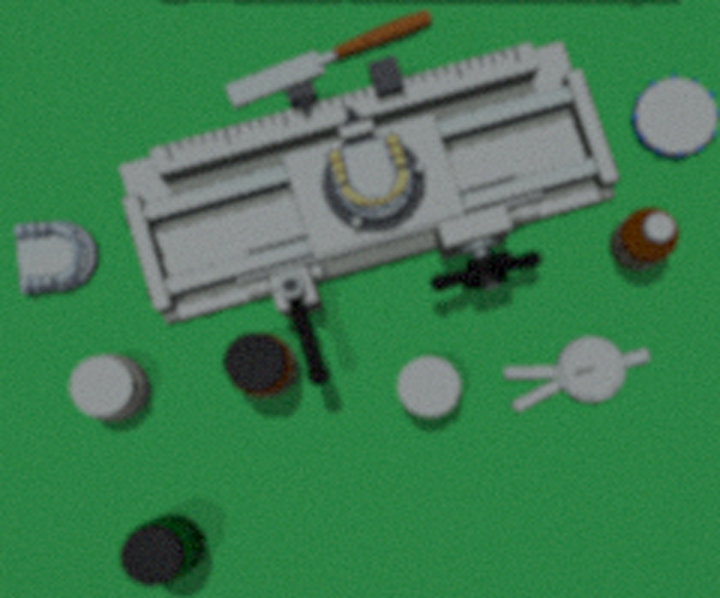

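View pics/scene0c.png

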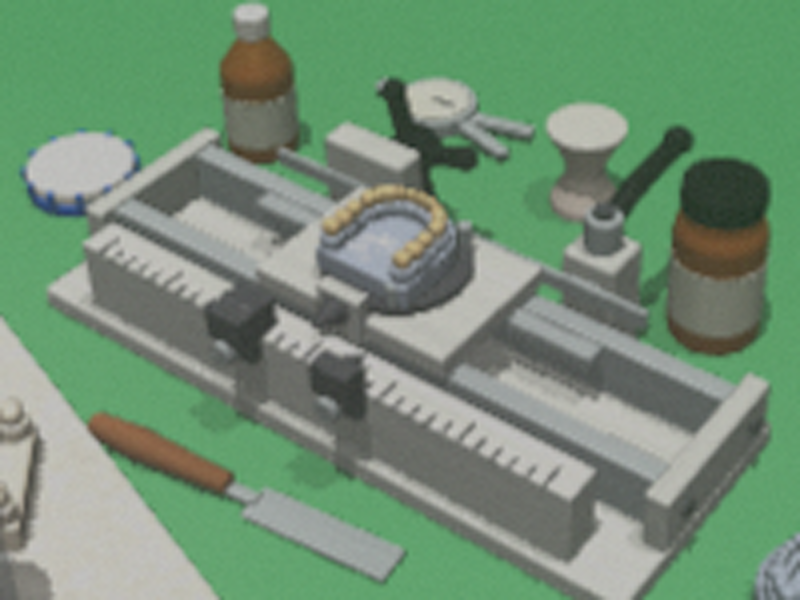

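```bash
python3 - <<'E'
import cv2,numpy as np
a=cv2.imread("pics/scene0.png")[215:275,190:260]; A=cv2.resize(a,None,fx=8,fy=8,interpolation=cv2.INTER_CUBIC)
cv2.imwrite("pics/z1.png",A)
a=cv2.imread("pics/top0.png")[108:165,205:280]; cv2.imwrite("pics/z2.png",cv2.resize(a,None,fx=10,fy=10,interpolation=cv2.INTER_CUBIC))
E
```

```text
(no output)
```

View pics/z1.png

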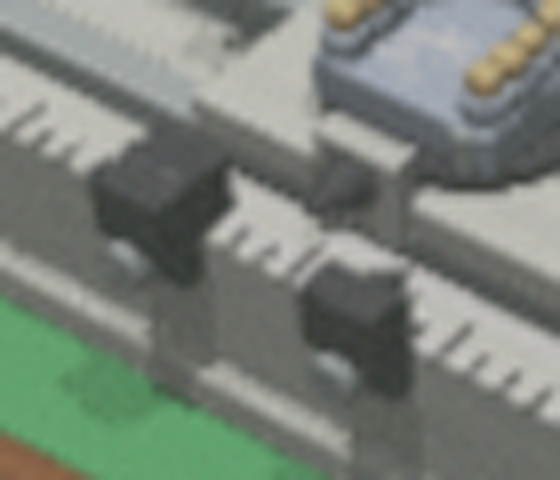

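View pics/z2.png

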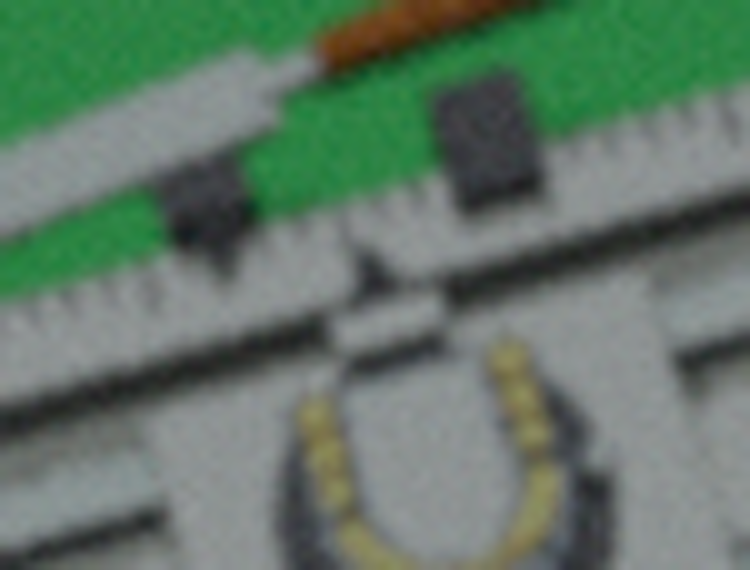

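```bash
cat > h.py <<'E'
from rig import *
import cv2, numpy as np
def proj(n,P):
    c=get_calibration(n); p=(np.atleast_2d(P)-c["eye"])@np.array(c["orientation"])
    return np.c_[c["cx"]+c["fx"]*p[:,0]/-p[:,2], c["cy"]-c["fy"]*p[:,1]/-p[:,2]]
def ray(n,uv,z):
    c=get_calibration(n); u,v=uv
    d=np.array(c["orientation"])@np.array([(u-c["cx"])/c["fx"],-(v-c["cy"])/c["fy"],-1.])
    e=np.array(c["eye"]); return e+d*(z-e[2])/d[2]
def snap(n,f):
    im=cv2.cvtColor(camera(n),cv2.COLOR_RGB2BGR); cv2.imwrite(f"pics/{f}.png",im); return im
def crop(im,x0,y0,x1,y1,k,f):
    a=cv2.resize(im[y0:y1,x0:x1],None,fx=k,fy=k,interpolation=cv2.INTER_CUBIC)
    for x in range((x0+9)//10*10,x1,10):
        cv2.line(a,((x-x0)*k+k//2,0),((x-x0)*k+k//2,5),(0,0,255),1); cv2.putText(a,str(x),((x-x0)*k,16),0,.35,(0,0,255))
    for y in range((y0+9)//10*10,y1,10):
        cv2.line(a,(0,(y-y0)*k+k//2),(5,(y-y0)*k+k//2),(0,0,255),1); cv2.putText(a,str(y),(6,(y-y0)*k+k//2+4),0,.35,(0,0,255))
    cv2.imwrite(f"pics/{f}.png",a)
E
python3 - <<'E'
from h import *
t=cv2.imread("pics/top0.png"); s=cv2.imread("pics/scene0.png")
crop(t,165,105,335,240,4,"g_top"); crop(s,240,175,350,260,7,"g_sc")
hsv=cv2.cvtColor(t,cv2.COLOR_BGR2HSV); v=t.max(2)
m=(v<70).astype(np.uint8)
n,l,st,c=cv2.connectedComponentsWithStats(m)
for i in range(1,n):
    if st[i,4]>30 and 170<c[i][0]<340 and 100<c[i][1]<310: print(st[i],c[i])
E
```

```text
[237 103  31  13  46] [252.2173913  109.36956522]
[249 116  10  13  88] [253.21590909 122.13636364]
[249 121  54  18 158] [275.28481013 129.24683544]
[221 124  10  10  59] [225.54237288 128.84745763]
[273 131  49  18 100] [299.26 138.14]
[180 140  57  19 169] [208.25443787 149.1183432 ]
[246 155  20  20  82] [256.97560976 167.85365854]
[175 159  46  17  80] [197.1875 166.4   ]
[329 174  18  17 140] [335.92142857 183.63571429]
[269 177  36  21 347] [285.36887608 188.37175793]
[220 199  15  31 208] [227.37019231 213.17788462]
[200 212  25  23 431] [211.75406032 222.99071926]
[166 225   9  17  49] [171.40816327 234.        ]
[166 276  28  25 520] [179.28846154 287.84615385]
```

View pics/g_top.png

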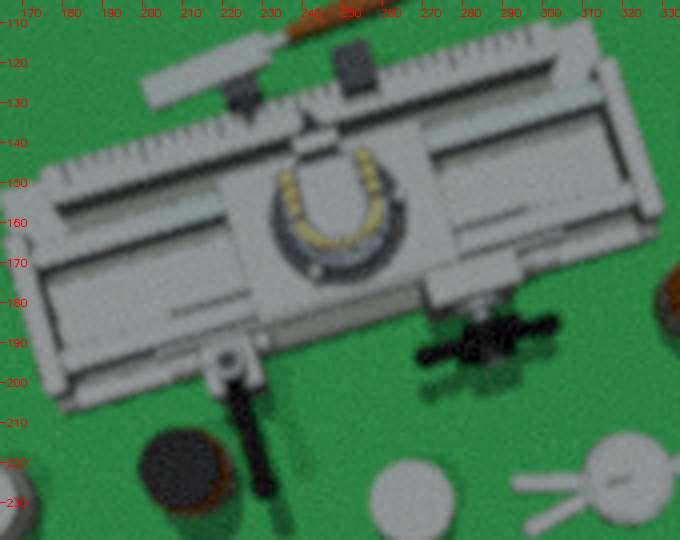

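View pics/g_sc.png

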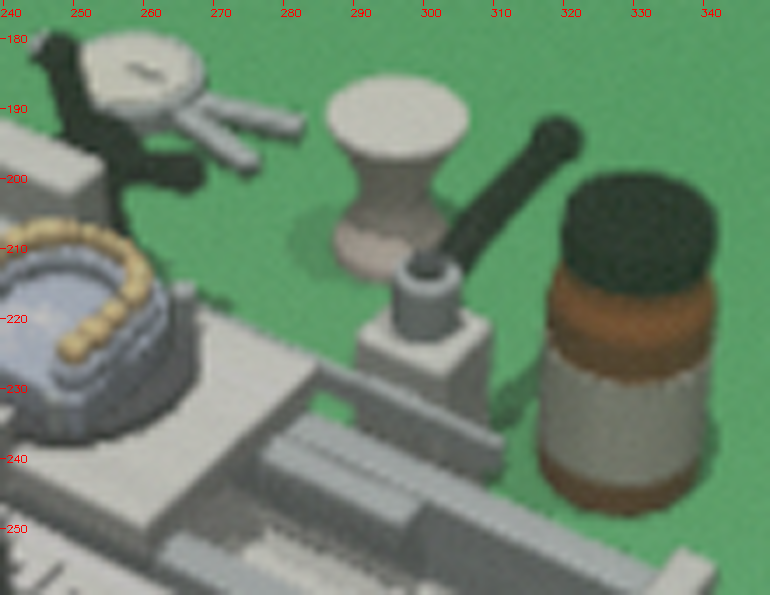

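```bash
cat > fit.py <<'E'
from h import *
from scipy.optimize import least_squares
L=[("top",(-69,85,100),(222,195.2)),("top",(-147,85,100),(231.2,227.3)),
("scene",(-69,85,100),(299.8,212)),("scene",(-147,85,100),(317.8,194)),
("scene",(-53,68,74),(291,221.5)),("scene",(-53,102,74),(302.5,226)),("scene",(-85,102,74),(309,220.5)),
("top",(-98,-70,56),(286.3,189)),]
def tf(p,P):
    c,s=np.cos(p[2]),np.sin(p[2]); P=np.atleast_2d(P).astype(float)
    return np.c_[p[0]+c*P[:,0]-s*P[:,1],p[1]+s*P[:,0]+c*P[:,1],P[:,2]]
def r(p):
    return np.concatenate([(proj(n,tf(p,np.array(P)/1000.))-uv)[0] for n,P,uv in L])
o=least_squares(r,[0.5,0,0.25],loss="soft_l1"); p=o.x
if __name__=="__main__":
    print(p,np.degrees(p[2])); print(r(p).reshape(-1,2).round(1))
    for nm,P in dict(lever_end=(-147,85,100),pivot=(-69,85,100),knob=(-98,-70,56)).items(): print(nm,tf(p,np.array(P)/1000).round(4), proj("scene",tf(p,np.array(P)/1000)).round(1))
    for n,uv in (("top",(210.7,222.2)),("scene",(331,203.5))): print("jar",ray(n,uv,.105))
    print("mark",[ray("top",(228.0,134.7),.07),ray("top",(241,131.8),.07)])
    print("green",ray("top",(176,289),.105),"dappen",ray("top",(267.5,230),.06))
    np.save("stage.npy",p)
E
python3 fit.py
```

```text
[0.62642873 0.05351824 0.3172104 ] 18.174817378636373
[[-0.2 -0.2]
 [ 0.5 -0.6]
 [ 0.5 -0.6]
 [ 0.4  0.1]
 [-1.6  0.3]
 [ 0.2  1.5]
 [ 1.3 -0.7]
 [ 0.8  0.1]]
lever_end [[0.4602 0.0884 0.1   ]] [[318.2 194.1]]
pivot [[0.5344 0.1128 0.1   ]] [[300.3 211.4]]
knob [[ 0.5552 -0.0436  0.056 ]] [[251.5 197.9]]
jar [0.46997608 0.13700913 0.105     ]
jar [0.46721799 0.13684389 0.105     ]
mark [array([0.68706983, 0.10250505, 0.07      ]), array([0.69456439, 0.07062874, 0.07      ])]
green [0.31720224 0.21312621 0.105     ] dappen [0.4546479  0.00416991 0.06      ]
```

```bash
python3 - <<'E'
from h import *
def yaw(n,a,b,z):
    A,B=ray(n,a,z),ray(n,b,z); d=A-B; return np.degrees(np.arctan2(-d[0],d[1])),A.round(4),B.round(4),np.linalg.norm(d)
print("rule far",yaw("top",(175,148),(302,111.5),.06))
print("rule near edge",yaw("top",(179,157.5),(303,120),.06))
print("base near",yaw("top",(181.5,207.5),(329,163),.012))
print("base far scene",yaw("scene",(205,0+160+292/4*1.0),(150+1,0),.0) if 0 else "")
t=cv2.imread("pics/top0.png"); s=cv2.imread("pics/scene0.png")
crop(s,150,210,320,320,4,"g_s2"); crop(t,205,110,265,160,12,"g_t2"); crop(s,200,220,250,262,14,"g_s3")
E
```

```text
rule far (np.float64(16.782658338733842), array([0.6552, 0.2339, 0.06  ]), array([ 0.75  , -0.0805,  0.06  ]), np.float64(0.3284376196826227))
rule near edge (np.float64(17.560023989092493), array([0.6313, 0.2233, 0.06  ]), array([ 0.7282, -0.0829,  0.06  ]), np.float64(0.32118803156323444))
base near (np.float64(17.349324463851833), array([0.5117, 0.222 , 0.012 ]), array([ 0.6292, -0.154 ,  0.012 ]), np.float64(0.3939787874813969))
base far scene
```

View pics/g_s2.png

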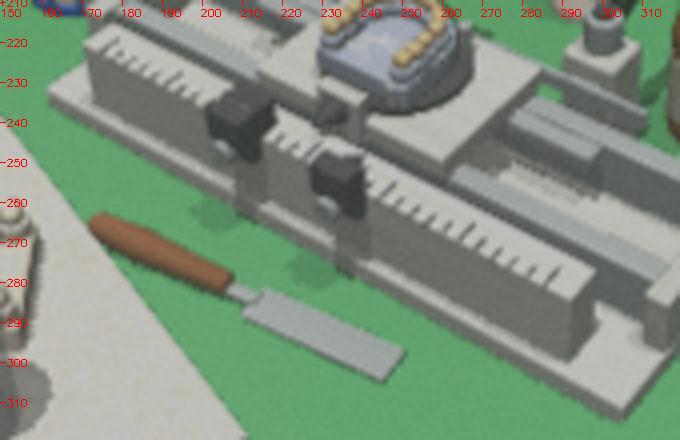

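View pics/g_t2.png

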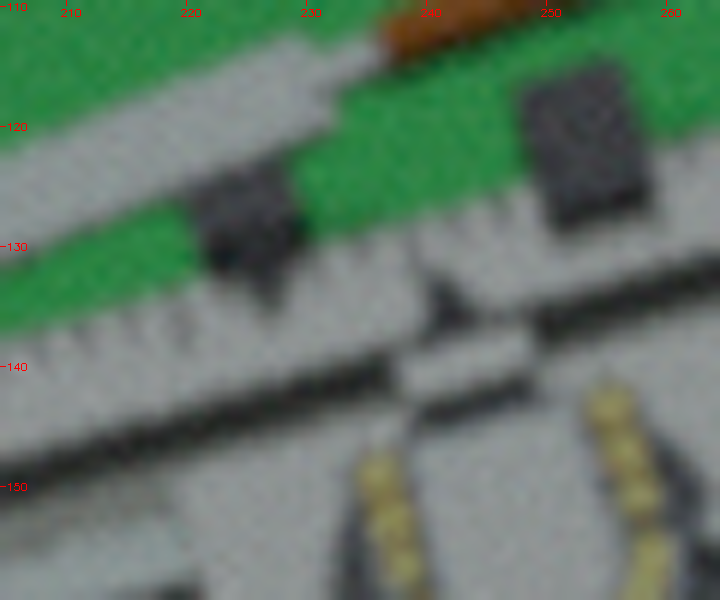

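View pics/g_s3.png

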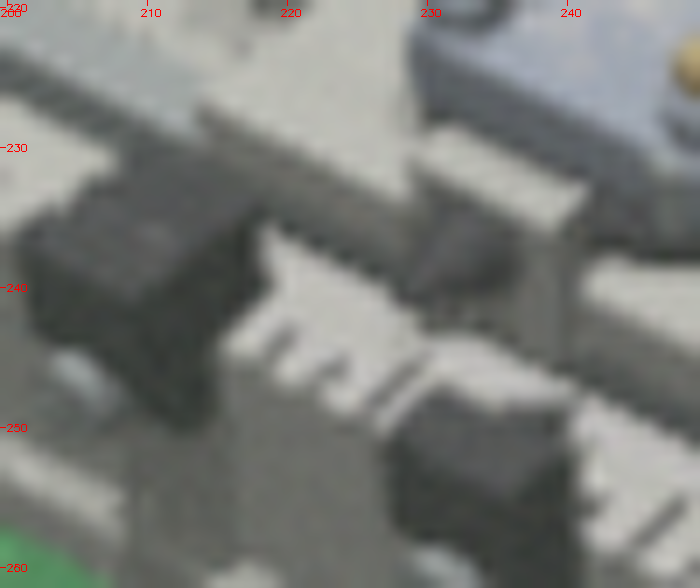

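```bash
cat > fit2.py <<'E'
from fit import *
E2=[((175,148),.084),((302,111.5),.084),((179,157.5),.060),((303,120),.060)]
def inv(p,P):
    c,s=np.cos(p[2]),np.sin(p[2]); d=np.atleast_2d(P)-[p[0],p[1],0]
    return np.c_[c*d[:,0]+s*d[:,1],-s*d[:,0]+c*d[:,1],d[:,2]]
def r2(p):
    return np.r_[r(p),[(inv(p,ray("top",uv,.06))[0,0]-x)/.0024 for uv,x in E2]]
p=least_squares(r2,p,loss="soft_l1").x
if __name__=="__main__":
    print(p,np.degrees(p[2]),r2(p).round(1)); np.save("stage.npy",p)
    for nm,P in dict(lever_end=(-147,85,100),pivot=(-69,85,100),knob=(-98,-70,56)).items(): print(nm,tf(p,np.array(P)/1000).round(4))
    S=lambda n,uv,z:(inv(p,ray(n,uv,z))[0]*1000).round(1)
    print("jar",S("top",(210.7,222.2),.105),S("scene",(331,203.5),.105))
    print("mark tip",S("top",(227.2,134.7),.07),"ptr",S("top",(240.7,132),.07), S("scene",(229.5,240.5),.07))
    print("knob arms",S("top",(269.5,193.5),.056),S("top",(303,184.5),.056))
E
cat > goal.py <<'E'
import sys
from h import *
from scipy.spatial.transform import Rotation as R
def goal(x,y,z,yaw):  # tool down, tool x at azimuth yaw(deg)
    s=read_state(); a=np.radians(yaw); c,n=np.cos(a),np.sin(a)
    G=np.array([[c,n,0],[n,-c,0],[0,0,-1.]]); Q=np.array(s["ee_rot"])
    print("shift mm",(1000*Q.T@(np.array([x,y,z])-s["ee_pos"])).round(1),"rot",np.degrees(R.from_matrix(Q.T@G).as_rotvec()).round(1))
if __name__=="__main__": goal(*map(float,sys.argv[1:]))
E
python3 fit2.py; python3 goal.py .4685 .137 .205 17.4
```

```text
[0.62459089 0.05111453 0.29976171] 17.175080792169407 [ 0.1  0.1  0.3 -0.1  0.5 -0.9  0.9  0.1 -1.6 -0.1  0.1  1.2  1.4 -0.9
  1.3  1.5 -0.3 -1.3 -1.1 -0.2]
lever_end [[0.459  0.0889 0.1   ]]
pivot [[0.5336 0.1119 0.1   ]]
knob [[ 0.5516 -0.0447  0.056 ]]
jar [-122.4  127.7  105. ] [-125.   128.4  105. ]
mark tip [75.4 32.5 70. ] ptr [72.3 -1.2 70. ] [67.5 -1.2 70. ]
knob arms [-92.3 -25.4  56. ] [ -94.7 -110.5   56. ]
shift mm [-6.304e+02 -4.881e+02  5.000e-01] rot [ -0.    0.1 -91.8]
```

```bash
python3 -m jog '[[-0.045,-0.035,0,0,0,-6.6,0.1],[-0.09,-0.07,0,0,0,-13.2,0.22],[-0.135,-0.105,0,0,0,-19.8,0.22],[-0.18,-0.14,0,0,0,-26.4,0.22],[-0.225,-0.175,0,0,0,-33,0.22]]' 15; python3 goal.py .467 .136 .17 17.2
```

```text
clock: 0.72
ee_pos: [0.2766, -0.3362, 0.2053]
ee_rot: [[0.753, -0.658, -0.0], [-0.658, -0.753, -0.0], [-0.0, 0.0, -1.0]]
ft_force: [1.2, -0.1, -0.6]
gripper_width: 0.78
shift mm [-167.4 -480.8   35.3] rot [  0.    0.  -58.4]
```

```bash
python3 -m jog '[[-0.018,-0.053,0,0,0,-6.5,0.22],[-0.037,-0.107,0,0,0,-13,0.22],[-0.056,-0.16,0,0,0,-19.5,0.22],[-0.074,-0.214,0,0,0,-26,0.22],[-0.093,-0.267,0,0,0,-32.5,0.22]]'; python3 goal.py .467 .136 .17 17.2
```

```text
clock: 1.35
ee_pos: [0.3833, -0.0745, 0.2056]
ee_rot: [[0.989, -0.151, 0.0], [-0.151, -0.989, -0.0], [0.0, 0.0, -1.0]]
ft_force: [0.7, -0.8, 0.4]
gripper_width: 0.783
shift mm [  51.  -220.7   35.5] rot [  0.   -0.  -25.9]
```

```bash
python3 - <<'E'
from fit2 import *
print(tf(p,[-.126,.128,.1]))
E
```

```text
[[0.46641218 0.13619975 0.1       ]]
```

```bash
python3 -m jog '[[0.012,-0.055,0,0,0,-6.5,0.22],[0.025,-0.11,0,0,0,-13,0.22],[0.038,-0.165,0,0,0,-19.5,0.22],[0.051,-0.221,0.02,0,0,-26,0.22],[0.051,-0.221,0.035,0,0,-26,0.22]]'; python3 goal.py .466 .136 .062 17.2; python3 - <<'E'
from h import *
crop(snap("top","t1"),165,150,300,260,5,"t1c"); crop(snap("scene","s1"),240,130,370,260,4,"s1c")
E
```

```text
clock: 1.98
ee_pos: [0.4675, 0.1381, 0.1694]
ee_rot: [[0.954, 0.301, -0.001], [0.301, -0.954, 0.003], [-0.0, -0.003, -1.0]]
ft_force: [0.0, -0.9, 0.1]
gripper_width: 0.78
shift mm [ -2.    1.9 107.4] rot [-0.2  0.   0.3]
```

View pics/s1c.png

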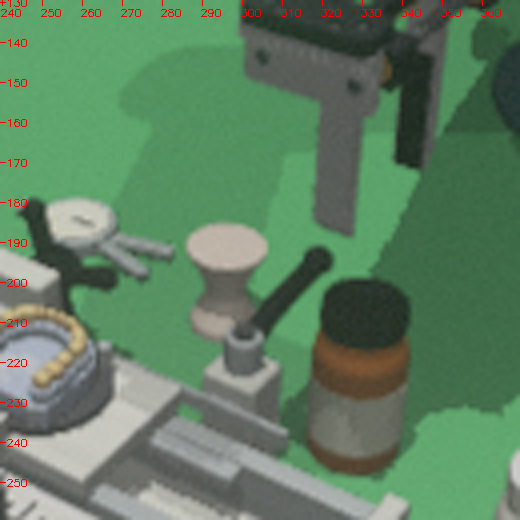

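View pics/t1c.png

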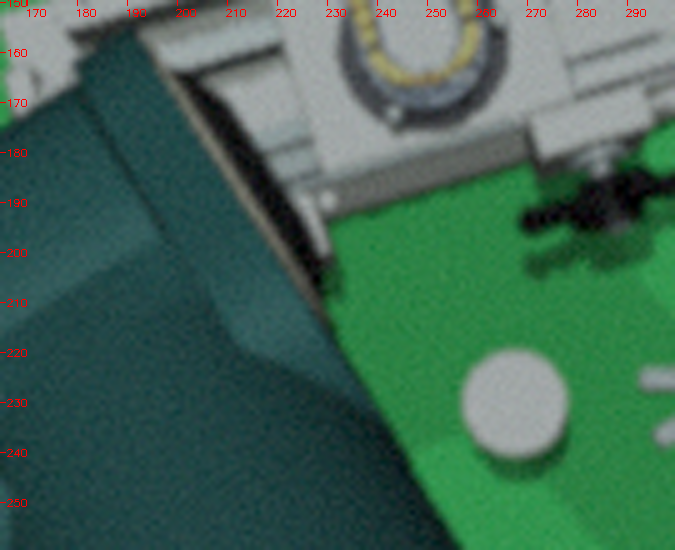

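```bash
python3 -m jog '[[-0.001,0.001,0.03,0,0,0,0.22],[-0.002,0.002,0.055,0,0,0,0.22],[-0.002,0.002,0.08,0,0,0,0.22],[-0.002,0.002,0.107,0,0,0,0.22],[-0.002,0.002,0.107,0,0,0,0.22]]'; python3 - <<'E'
from h import *
crop(snap("scene","s2"),240,130,370,260,4,"s2c")
E
```

```text
clock: 2.7
ee_pos: [0.4653, 0.1303, 0.063]
ee_rot: [[0.956, 0.293, -0.002], [0.293, -0.956, -0.001], [-0.002, 0.0, -1.0]]
ft_force: [0.4, 0.7, 0.4]
gripper_width: 0.779
```

View pics/s2c.png

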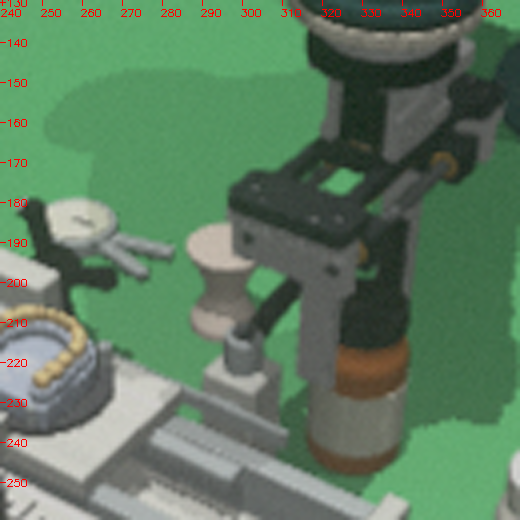

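```bash
python3 -m jog '[[0,-0.006,0,0,0,0,0.22],[0,-0.006,0,0,0,0,0.3],[0,-0.006,0,0,0,0,0.6],[0,-0.006,0,0,0,0,0.6],[0,-0.006,0,0,0,0,0.6]]' 20;
```

```text
clock: 3.38
ee_pos: [0.4646, 0.1376, 0.0637]
ee_rot: [[0.956, 0.295, 0.0], [0.295, -0.956, 0.0], [0.001, 0.0, -1.0]]
ft_force: [1.4, 0.6, 6.1]
gripper_width: 0.57
```

```bash
python3 -m jog '[[0,-0.006,0,0,0,0,0.6],[0,-0.006,-0.012,0,0,0,0.6],[0,-0.006,-0.03,0,0,0,0.6],[-0.02,-0.006,-0.03,0,0,0,0.6],[-0.045,-0.006,-0.03,0,0,0,0.6]]' 20; python3 - <<'E'
from h import *
crop(snap("scene","s3"),240,130,370,260,4,"s3c")
E
```

```text
clock: 4.0
ee_pos: [0.4193, 0.1299, 0.0945]
ee_rot: [[0.956, 0.294, 0.001], [0.294, -0.956, 0.0], [0.001, 0.0, -1.0]]
ft_force: [-0.0, 1.6, -2.7]
gripper_width: 0.567
```

View pics/s3c.png

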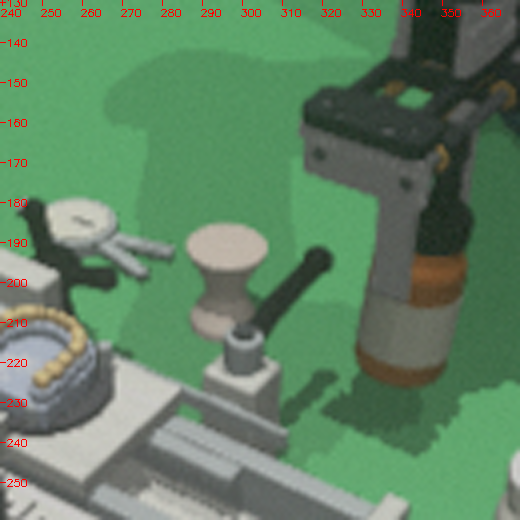

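```bash
python3 -m jog '[[-0.03,0,0,0,0,0,0.6],[-0.055,0,0,0,0,0,0.6],[-0.055,0,0.014,0,0,0,0.6],[-0.055,0,0.026,0,0,0,0.6],[-0.055,0,0.0295,0,0,0,0.6]]'; python3 -m jog '[[0,0,0,0,0,0,0.6],[0,0,0,0,0,0,0.4],[0,0,0,0,0,0,0.2],[0,0,0,0,0,0,0.1]]'
```

```text
clock: 4.68
ee_pos: [0.3669, 0.1139, 0.0637]
ee_rot: [[0.956, 0.295, -0.001], [0.295, -0.956, 0.0], [-0.001, -0.0, -1.0]]
ft_force: [-0.5, -0.7, 9.1]
gripper_width: 0.569
clock: 5.18
ee_pos: [0.3671, 0.1138, 0.0641]
ee_rot: [[0.956, 0.294, 0.0], [0.294, -0.956, 0.0], [0.0, 0.0, -1.0]]
ft_force: [-0.2, -0.8, 0.1]
gripper_width: 0.775
```

```bash
python3 -m jog '[[0,0,-0.03,0,0,0,0.1],[0,0,-0.07,0,0,0,0.1],[0,0,-0.11,0,0,0,0.5],[0.02,0.03,-0.11,0,0,0,1],[0.04,0.06,-0.11,0,0,0,1]]'; cat > sg.py <<'E'
import sys
from goal import *
from fit2 import p,tf,inv
def sgoal(x,y,z,yaw=0):
    P=tf(p,[x/1000,y/1000,z/1000])[0]; goal(*P,np.degrees(p[2])+yaw)
s=read_state(); print("stage now",(inv(p,s["ee_pos"])[0]*1000).round(1),"w",s["gripper_width"].round(3), "F",np.round(s["ft_force"],1),s["clock"])
if len(sys.argv)>1: sgoal(*map(float,sys.argv[1:]))
E
python3 sg.py -134 50 120; python3 - <<'E'
from h import *
crop(snap("scene","s4"),240,110,400,260,4,"s4c"); crop(snap("top","t4"),150,140,320,270,4,"t4c")
E
```

```text
clock: 5.8
ee_pos: [0.424, 0.0673, 0.1747]
ee_rot: [[0.956, 0.295, 0.002], [0.295, -0.956, -0.001], [0.002, 0.002, -1.0]]
ft_force: [1.1, 0.1, -0.7]
gripper_width: 0.615Traceback (most recent call last):
  File "sg.py", line 6, in <module>
    s=read_state(); print("stage now",(inv(p,s["ee_pos"])[0]*1000).round(1),"w",s["gripper_width"].round(3), "F",np.round(s["ft_force"],1),s["clock"])
                                                                                ^^^^^^^^^^^^^^^^^^^^^^^^
AttributeError: 'float' object has no attribute 'round'
```

View pics/s4c.png

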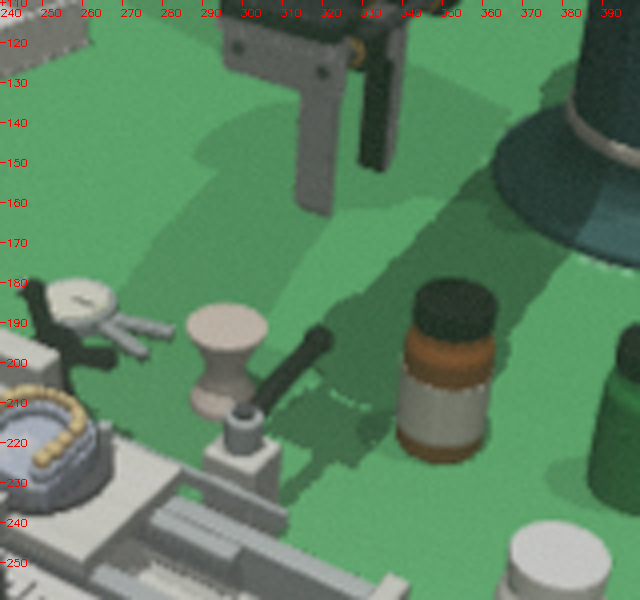

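View pics/t4c.png

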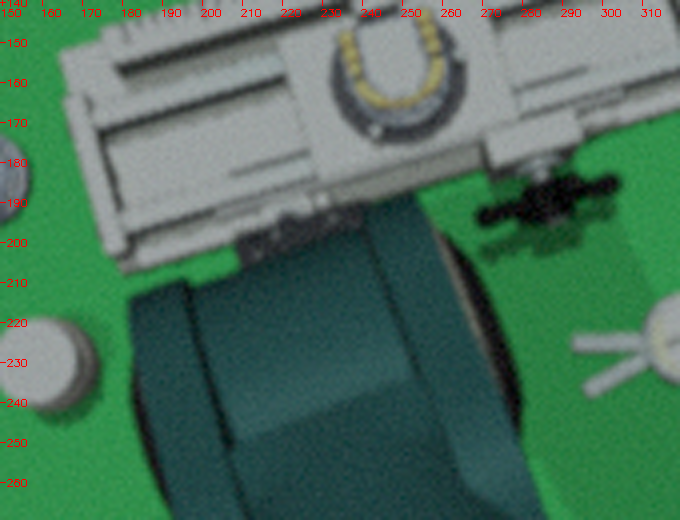

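```bash
sed -i 's/s\["gripper_width"\].round(3)/round(s["gripper_width"],3)/' sg.py; python3 sg.py -134 48 120; 
```

```text
stage now [-186.5   73.4  174. ] w 0.534 F [-1.2 -0.1 -0.4] 5.9
shift mm [52.5 25.2 54. ] rot [-0.  -0.  -0.2]
```

```bash
python3 -m jog '[[0.025,0.013,0,0,0,0,1],[0.05,0.026,0.02,0,0,0,1],[0.052,0.026,0.05,0,0,0,1],[0.052,0.026,0.088,0,0,0,1],[0.052,0.026,0.088,0,0,0,1]]'; python3 sg.py -134 68 86; python3 - <<'E'
from h import *
crop(snap("scene","s5"),240,110,400,260,4,"s5c")
E
```

```text
clock: 6.52
ee_pos: [0.4784, 0.0592, 0.0844]
ee_rot: [[0.955, 0.295, -0.004], [0.295, -0.955, 0.001], [-0.004, -0.002, -1.0]]
ft_force: [0.5, -0.2, -0.1]
gripper_width: 0.016
stage now [-137.3   50.9   84.4] w 0.016 F [ 0.5 -0.2 -0.1] 6.525
shift mm [  3.3 -17.1  -1.6] rot [-0.1  0.2  0. ]
```

View pics/s5c.png

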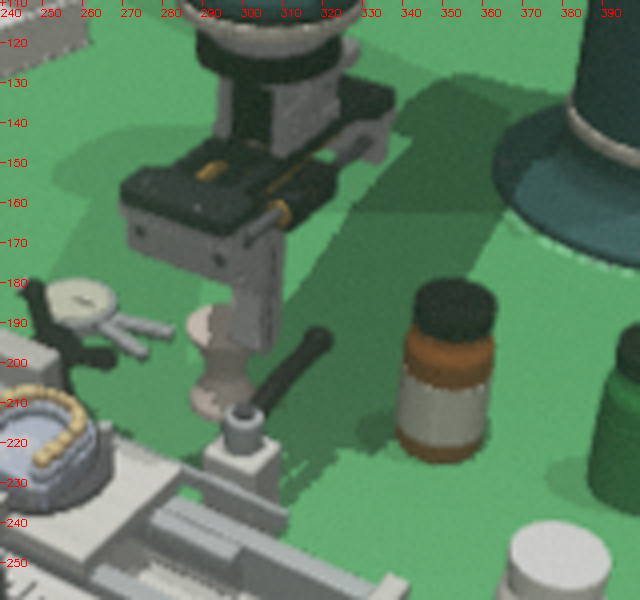

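```bash
python3 -m jog '[[0.004,-0.015,0,0,0,0,1],[0.004,-0.022,0,0,0,0,1],[0.004,-0.030,0,0,0,0,1],[0.004,-0.037,0,0,0,0,1],[0.005,-0.044,0,0,0,0,1]]'; python3 sg.py -119 126 85
```

```text
clock: 7.2
ee_pos: [0.4721, 0.1024, 0.0861]
ee_rot: [[0.956, 0.294, 0.0], [0.294, -0.956, -0.0], [0.0, 0.0, -1.0]]
ft_force: [3.2, -5.0, 1.3]
gripper_width: 0.003
stage now [-130.5   94.    86.1] w 0.003 F [ 3.2 -5.   1.3] 7.2
shift mm [ 11.5 -32.    1.1] rot [ 0.  -0.  -0.1]
```

```bash
python3 -m jog '[[0.001,-0.008,0,0,0,0,1],[0.003,-0.016,0,0,0,0,1],[0.006,-0.022,0,0,0,0,1],[0.009,-0.028,0,0,0,0,1],[0.012,-0.032,0,0,0,0,1]]'; python3 sg.py -160 60 160; python3 - <<'E'
from h import *
crop(snap("scene","s6"),240,110,400,260,4,"s6c")
E
```

```text
clock: 7.82
ee_pos: [0.474, 0.1367, 0.0858]
ee_rot: [[0.956, 0.295, -0.001], [0.295, -0.956, -0.0], [-0.001, -0.0, -1.0]]
ft_force: [0.1, -4.4, 0.5]
gripper_width: 0.0
stage now [-118.6  126.2   85.8] w 0.0 F [ 0.1 -4.4  0.5] 7.825
shift mm [-41.4  66.3 -74.2] rot [-0.  0. -0.]
```

View pics/s6c.png

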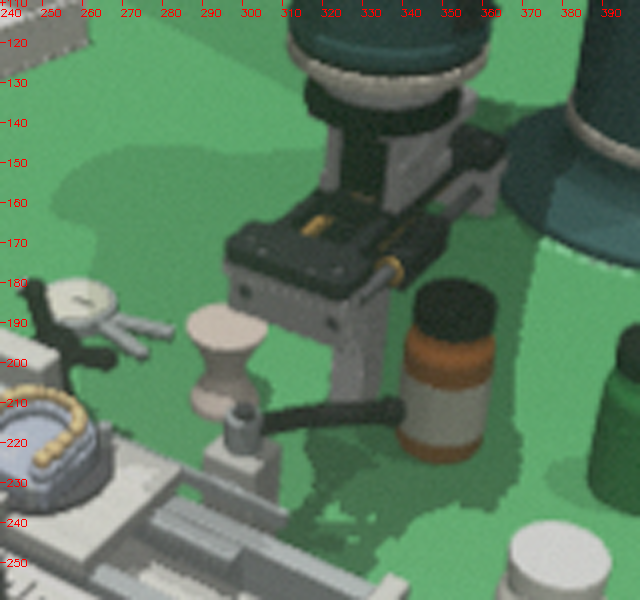

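```bash
python3 - <<'E'
from fit2 import *
e=(inv(p,ray("scene",(338,212.3),.1))[0]*1000); d=e-[-69,85,100]; print(e,np.hypot(*d[:2]),np.arctan2(d[1],-d[0]))
E
python3 -m jog '[[-0.01,0.015,0,0,0,0,1],[-0.02,0.025,-0.03,0,0,0,1],[-0.02,0.06,-0.06,0,0,0,1],[-0.01,0.11,-0.085,0,0,0,1],[0,0.16,-0.085,0,0,0,1]]'; python3 sg.py -98 -130 170
```

```text
[-111.94389669  153.07046511  100.        ] 80.48457295112766 1.0079840524573307
clock: 8.5
ee_pos: [0.523, -0.0175, 0.1731]
ee_rot: [[0.955, 0.295, 0.004], [0.295, -0.955, -0.0], [0.004, 0.001, -1.0]]
ft_force: [0.1, 0.0, 0.4]
gripper_width: 0.005
stage now [-117.3  -35.6  173.1] w 0.005 F [0.1 0.  0.4] 8.5
shift mm [19.3 94.4  3.3] rot [ 0.1 -0.2 -0. ]
```

```bash
cat > knob.py <<'E'
from fit2 import *
def onx(n,uv,x=-.098):
    A=inv(p,ray(n,uv,0.))[0];B=inv(p,ray(n,uv,.1))[0]; t=(x-A[0])/(B[0]-A[0]); P=A+t*(B-A); return P*1000
def ang(n,uv):
    P=onx(n,uv); return P.round(1),"r",np.hypot(P[1]+70,P[2]-56).round(1),"a",np.arctan2(P[1]+70,P[2]-56).round(2)
E
python3 - <<'E'
from knob import *
print(ang("scene",(247,182.5)),ang("scene",(267,199)))
E
python3 -m jog '[[0.01,0.04,0,0,0,0,1],[0.019,0.08,0,0,0,0,1],[0.019,0.082,0,0,0,0,1],[0.019,0.082,0,0,0,0,1]]'; python3 sg.py -98 -100 78;python3 - <<'E'
from h import *
crop(snap("scene","s7"),190,130,320,260,4,"s7c")
E
```

```text
(array([-98. , -85.1,  93.1]), 'r', np.float64(40.1), 'a', np.float64(-0.39)) (array([-98. , -25.7,  68.8]), 'r', np.float64(46.1), 'a', np.float64(1.29))
clock: 9.0
ee_pos: [0.5634, -0.0883, 0.1708]
ee_rot: [[0.955, 0.295, -0.0], [0.295, -0.955, 0.001], [0.0, -0.001, -1.0]]
ft_force: [-0.3, 0.9, 0.7]
gripper_width: 0.003
stage now [ -99.6 -115.1  170.8] w 0.003 F [-0.3  0.9  0.7] 9.0
shift mm [  1.6 -15.   92.8] rot [-0.1 -0.  -0. ]
```

View pics/s7c.png

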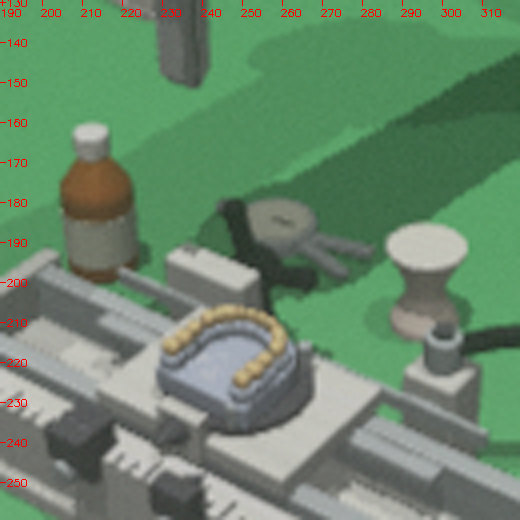

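```bash
python3 -m jog '[[0.001,0,0.03,0,0,0,1],[0.001,0,0.06,0,0,0,1],[0.001,0,0.091,0,0,0,1],[0.001,0,0.091,0,0,0,1]]'; python3 sg.py -98 -97 79;python3 - <<'E'
from h import *
crop(snap("scene","s8"),190,130,320,260,4,"s8c")
E
```

```text
clock: 9.55
ee_pos: [0.5632, -0.0876, 0.0787]
ee_rot: [[0.955, 0.296, -0.003], [0.296, -0.955, 0.001], [-0.002, -0.002, -1.0]]
ft_force: [0.3, -0.1, 0.7]
gripper_width: 0.002
stage now [ -99.6 -114.4   78.7] w 0.002 F [ 0.3 -0.1  0.7] 9.55
shift mm [  1.6 -17.4  -0.2] rot [-0.1  0.1  0.1]
```

View pics/s8c.png

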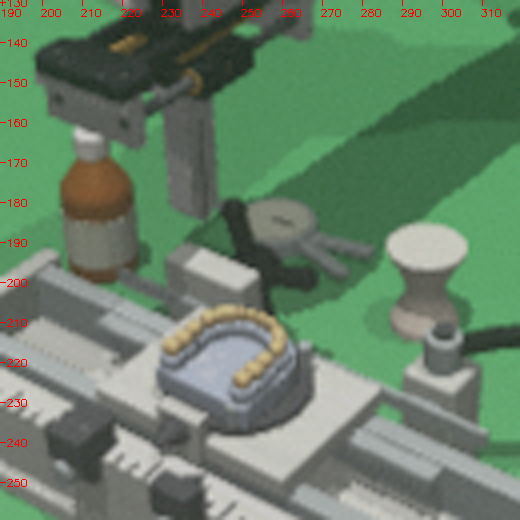

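```bash
python3 -m jog '[[0.001,-0.010,0,0,0,0,1],[0.001,-0.02,0,0,0,0,1],[0.001,-0.03,0,0,0,0,1],[0.001,-0.038,0,0,0,0,1],[0.001,-0.045,0,0,0,0,1]]'; python3 sg.py -98 -58 78;python3 - <<'E'
from h import *
crop(snap("scene","s9"),190,130,320,260,4,"s9c")
E
```

```text
clock: 10.22
ee_pos: [0.5524, -0.0455, 0.0803]
ee_rot: [[0.956, 0.294, 0.001], [0.294, -0.956, -0.0], [0.001, 0.001, -1.0]]
ft_force: [3.8, -3.9, -0.7]
gripper_width: 0.004
stage now [-97.5 -70.9  80.3] w 0.004 F [ 3.8 -3.9 -0.7] 10.225
shift mm [ -0.5 -12.9   2.3] rot [ 0. -0. -0.]
```

View pics/s9c.png

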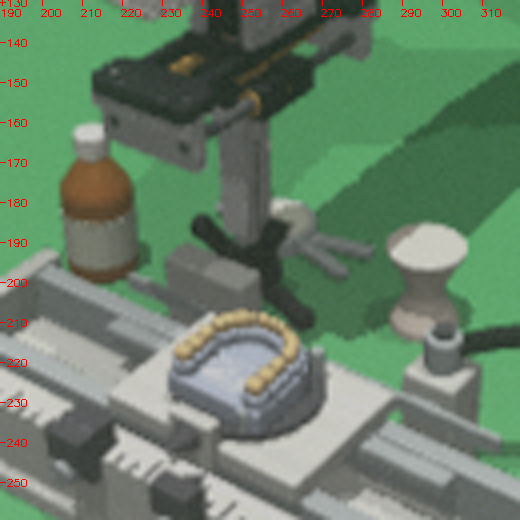

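```bash
python3 -m jog '[[0,-0.007,0.001,0,0,0,1],[0,-0.014,0.001,0,0,0,1],[0,-0.014,0.001,0,0,0,1]]'; python3 sg.py -98 -58 78;python3 - <<'E'
from h import *
im=snap("scene","s10");crop(im,190,130,320,260,4,"s10c"); crop(im,195,215,260,265,12,"s10d")
E
```

```text
clock: 10.65
ee_pos: [0.5477, -0.0315, 0.0789]
ee_rot: [[0.955, 0.295, -0.001], [0.295, -0.955, 0.001], [-0.001, -0.001, -1.0]]
ft_force: [-0.8, 0.1, 1.7]
gripper_width: 0.003
stage now [-97.9 -56.2  78.9] w 0.003 F [-0.8  0.1  1.7] 10.65
shift mm [-0.1  1.8  0.9] rot [-0.  0.  0.]
```

View pics/s10c.png

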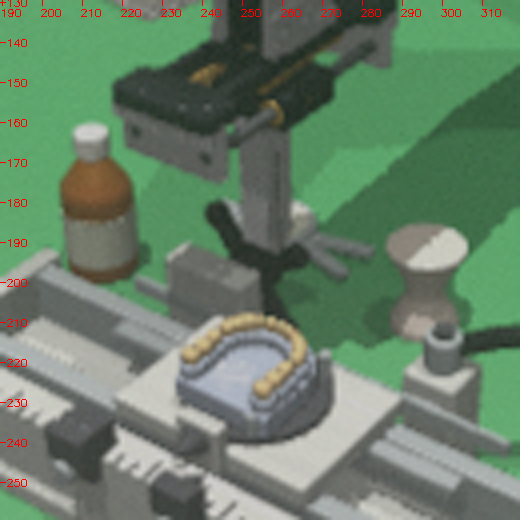

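View pics/s10d.png

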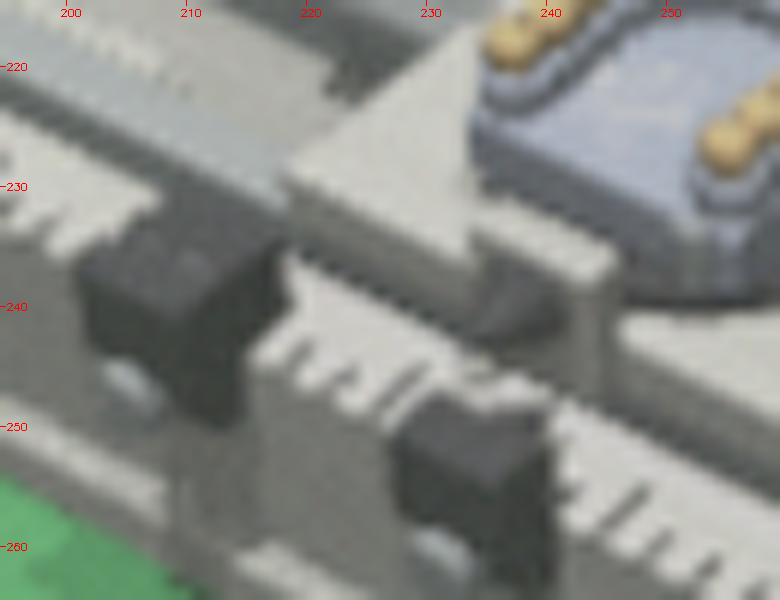

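```bash
python3 - <<'E'
from knob import *
print(ang("scene",(243.5,182.5)))
for y in (0,10,20,30,33,40): print(y,proj("scene",tf(p,[.069,y/1000,.070])).round(1),proj("scene",tf(p,[.071,y/1000,.070])).round(1),proj("top",tf(p,[.070,y/1000,.070])).round(1))
E
```

```text
(array([-98. , -96.2,  88.9]), 'r', np.float64(42.0), 'a', np.float64(-0.67))
0 [[229.5 241.1]] [[228.8 241.6]] [[240.5 133. ]]
10 [[233.2 243. ]] [[232.5 243.5]] [[236.6 134.2]]
20 [[236.9 244.9]] [[236.3 245.4]] [[232.7 135.3]]
30 [[240.7 246.8]] [[240.  247.3]] [[228.8 136.5]]
33 [[241.8 247.4]] [[241.2 247.9]] [[227.6 136.8]]
40 [[244.5 248.7]] [[243.9 249.3]] [[224.9 137.6]]
```

```bash
python3 -m jog '[[0,0.002,-0.025,0,0,0,1],[0,0.01,-0.052,0,0,0,1],[0,0.04,-0.052,0,0,0,1],[0,0.07,-0.045,0,0,0,1],[0,0.07,-0.01,0,0,0,1]]'; python3 sg.py -98 -126 79;
```

```text
clock: 11.32
ee_pos: [0.57, -0.1019, 0.0895]
ee_rot: [[0.957, 0.291, 0.003], [0.291, -0.957, -0.001], [0.002, 0.002, -1.0]]
ft_force: [0.3, 0.3, -0.1]
gripper_width: 0.003
stage now [ -97.4 -130.    89.5] w 0.003 F [ 0.3  0.3 -0.1] 11.325
shift mm [-0.7 -4.1 10.5] rot [ 0.1 -0.1 -0.2]
```

```bash
python3 -m jog '[[0,0,0.01,0,0,0,1],[0,-0.008,0.01,0,0,0,1],[0,-0.018,0.01,0,0,0,1],[0,-0.028,0.01,0,0,0,1],[0,-0.038,0.01,0,0,0,1]]'; python3 sg.py -98 -56 79;python3 - <<'E'
from h import *
im=snap("scene","s11");crop(im,190,130,320,260,4,"s11c")
E
```

```text
clock: 11.95
ee_pos: [0.5585, -0.0627, 0.0806]
ee_rot: [[0.956, 0.294, 0.003], [0.294, -0.956, -0.001], [0.002, 0.002, -1.0]]
ft_force: [2.3, -3.1, 2.9]
gripper_width: 0.004
stage now [-96.8 -89.2  80.6] w 0.004 F [ 2.3 -3.1  2.9] 11.95
shift mm [ -1.3 -33.2   1.6] rot [ 0.1 -0.1 -0. ]
```

View pics/s11c.png

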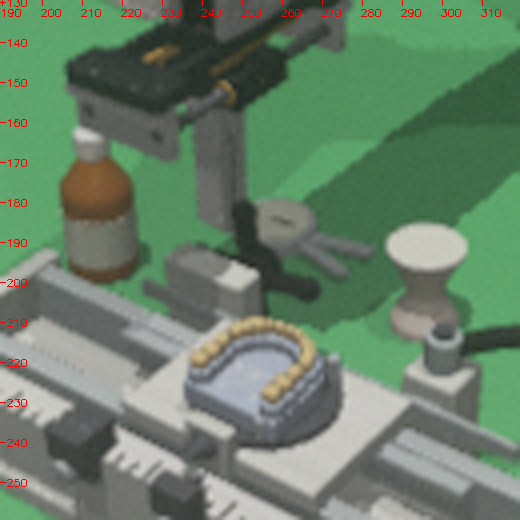

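```bash
python3 -m jog '[[0,-0.008,0.001,0,0,0,1],[0,-0.016,0.001,0,0,0,1],[0,-0.024,0.001,0,0,0,1],[0,-0.031,0.001,0,0,0,1],[0,-0.031,0.001,0,0,0,1]]'; python3 sg.py -98 -56 79;python3 - <<'E'
from h import *
im=snap("scene","s12");crop(im,190,130,320,260,4,"s12c"); crop(im,195,215,260,265,12,"s12d")
E
```

```text
clock: 12.62
ee_pos: [0.5481, -0.0323, 0.078]
ee_rot: [[0.955, 0.296, -0.0], [0.296, -0.955, 0.001], [-0.0, -0.001, -1.0]]
ft_force: [-0.2, 0.2, 2.8]
gripper_width: 0.005
stage now [-97.7 -57.1  78. ] w 0.005 F [-0.2  0.2  2.8] 12.625
shift mm [-0.3 -1.1 -1. ] rot [-0.  0.  0.]
```

View pics/s12c.png

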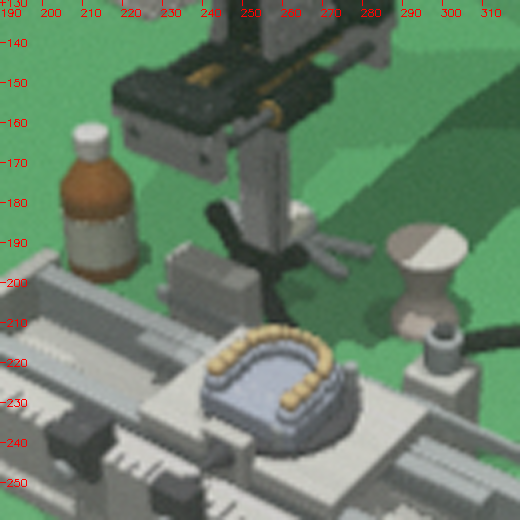

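View pics/s12d.png

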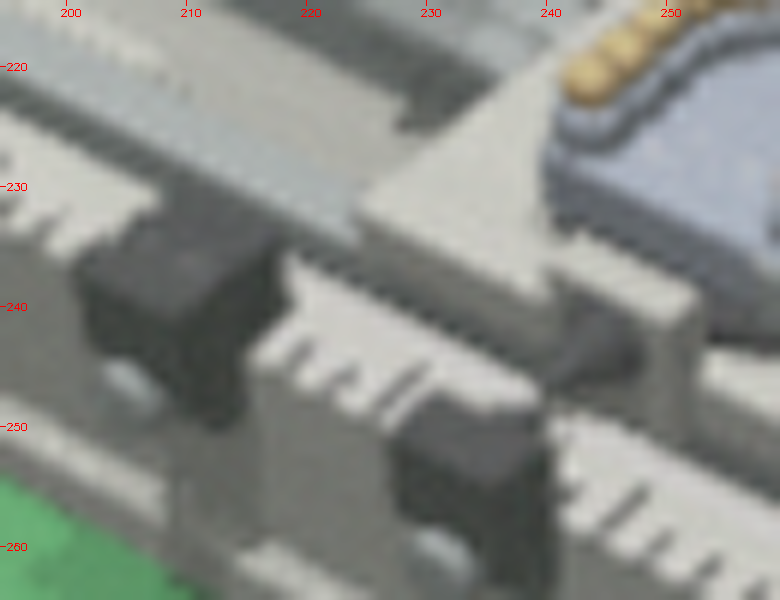

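```bash
python3 -m jog '[[0,0.002,-0.025,0,0,0,1],[0,0.01,-0.052,0,0,0,1],[0,0.04,-0.052,0,0,0,1],[0,0.073,-0.045,0,0,0,1],[0,0.073,-0.01,0,0,0,1]]'; python3 sg.py -98 -126 79; python3 - <<'E'
from h import *
im=np.mean([camera("top").astype(float) for _ in range(6)],0).astype(np.uint8)[:,:,::-1]
cv2.imwrite("pics/t13.png",im); crop(im,205,110,265,160,12,"t13c")
E
```

```text
clock: 13.3
ee_pos: [0.5712, -0.1059, 0.0884]
ee_rot: [[0.957, 0.291, 0.003], [0.291, -0.957, -0.001], [0.002, 0.002, -1.0]]
ft_force: [-0.5, -0.1, 0.4]
gripper_width: 0.008
stage now [ -97.4 -134.3   88.4] w 0.008 F [-0.5 -0.1  0.4] 13.3
shift mm [-0.7 -8.3  9.4] rot [ 0.1 -0.1 -0.3]
```

View pics/t13c.png

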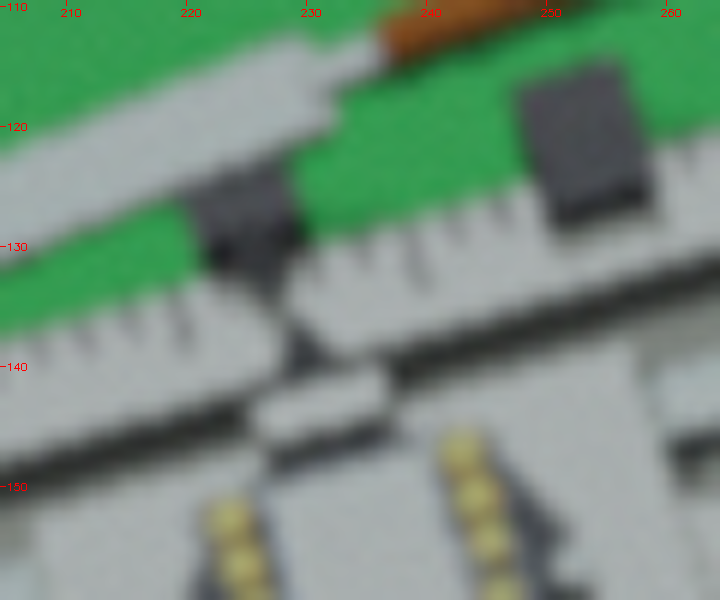

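```bash
cat > rect.py <<'E'
from knob import *
def rect(im,z=.07,x0=50,x1=95,y0=5,y1=65,st=.25,n="top"):
    xs=np.arange(x1,x0,-st); ys=np.arange(y1,y0,-st)
    X,Y=np.meshgrid(xs,ys,indexing="ij"); uv=proj(n,tf(p,np.c_[X.ravel(),Y.ravel(),np.full(X.size,z*1000)]/1000))
    m=uv.reshape(*X.shape,2).astype(np.float32)
    return cv2.remap(im,m[...,0],m[...,1],cv2.INTER_CUBIC),xs,ys
def dark(im,n="top"):
    r,xs,ys=rect(im,n=n); g=r.astype(float).mean(2)
    for x in range(62,92,1):
        i=np.argmin(abs(xs-x)); row=g[max(0,i-1):i+2].mean(0); w=(ys>18)&(ys<47)
        bg=np.percentile(row[w],75); d=np.clip(bg-25-row,0,None)*w
        if d.sum()>20:
            j=np.argmax(d); k=abs(ys-ys[j])<14; print(x,"y",round((ys*d*k).sum()/(d*k).sum(),1),"depth",d.max().round(),"width",round((d[k]>d.max()/2).sum()*.25,1))
    return r,ys
if __name__=="__main__":
    import sys
    im=cv2.imread(f"pics/{sys.argv[1]}.png"); r,_=dark(im); a=cv2.resize(r,None,fx=3,fy=3)
    for k,y in enumerate(range(65,5,-5)): cv2.putText(a,str(y),(k*60,12),0,.35,(0,0,255)); cv2.line(a,(k*60,14),(k*60,20),(0,0,255),1)
    cv2.imwrite(f"pics/{sys.argv[1]}r.png",a)
E
python3 rect.py t13; python3 - <<'E'
E
```

```text
62 y 29.4 depth 68.0 width 8.2
63 y 29.3 depth 75.0 width 8.0
64 y 29.3 depth 79.0 width 7.5
65 y 29.3 depth 80.0 width 6.5
66 y 29.4 depth 74.0 width 6.5
67 y 29.4 depth 66.0 width 6.0
68 y 29.7 depth 57.0 width 5.2
69 y 29.9 depth 46.0 width 5.0
70 y 30.3 depth 38.0 width 5.2
71 y 30.9 depth 32.0 width 5.2
72 y 31.6 depth 30.0 width 5.0
73 y 32.2 depth 32.0 width 5.0
74 y 32.4 depth 36.0 width 5.0
75 y 32.5 depth 42.0 width 4.8
76 y 32.6 depth 46.0 width 5.5
77 y 32.6 depth 50.0 width 5.8
78 y 32.5 depth 52.0 width 6.2
79 y 32.4 depth 51.0 width 7.2
80 y 32.4 depth 50.0 width 7.8
81 y 32.3 depth 46.0 width 8.0
82 y 32.4 depth 39.0 width 9.0
83 y 32.4 depth 30.0 width 9.2
84 y 32.1 depth 16.0 width 11.0
85 y 31.2 depth 7.0 width 5.2
```

View pics/t13r.png

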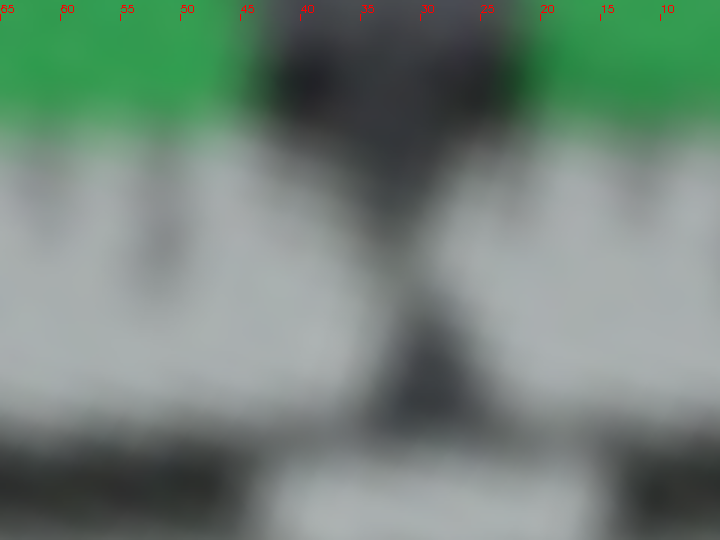

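```bash
python3 sg.py -98 -110 79; python3 -m jog '[[0,0,0.009,0,0,0,1],[0,-0.010,0.009,0,0,0,1],[0,-0.018,0.009,0,0,0,1],[0,-0.022,0.009,0,0,0,1],[0,-0.022,0.009,0,0,0,1]]'; python3 sg.py -98 -104 79; python3 - <<'E'
from h import *
im=np.mean([camera("top").astype(float) for _ in range(4)],0).astype(np.uint8)[:,:,::-1]
cv2.imwrite("pics/t14.png",im)
E
python3 rect.py t14|grep -E "^(64|65|66|76|77|78|79) "
```

```text
stage now [ -97.1 -130.7   89.2] w 0.007 F [ 0.9 -0.4  0.2] 13.6
shift mm [ -0.9 -20.7  10.2] rot [ 0.  -0.1  0. ]
clock: 14.22
ee_pos: [0.5638, -0.0821, 0.0794]
ee_rot: [[0.956, 0.295, 0.001], [0.295, -0.956, -0.001], [0.001, 0.001, -1.0]]
ft_force: [1.1, -0.9, 2.1]
gripper_width: 0.004
stage now [ -97.4 -109.4   79.4] w 0.004 F [ 1.1 -0.9  2.1] 14.225
shift mm [-0.6 -5.4  0.4] rot [ 0.1 -0.  -0. ]
64 y 29.7 depth 83.0 width 7.8
65 y 29.8 depth 81.0 width 6.8
66 y 29.8 depth 75.0 width 6.5
76 y 32.7 depth 45.0 width 5.8
77 y 32.7 depth 48.0 width 6.0
78 y 32.6 depth 51.0 width 6.0
79 y 32.6 depth 51.0 width 6.8
```

```bash
python3 -m jog '[[0,-0.003,0,0,0,0,1],[0,-0.006,0,0,0,0,1],[0,-0.007,0,0,0,0,1],[0,-0.007,0,0,0,0,1]]'; python3 sg.py -98 -104 79; python3 - <<'E'
from h import *
im=np.mean([camera("top").astype(float) for _ in range(4)],0).astype(np.uint8)[:,:,::-1]
cv2.imwrite("pics/t15.png",im)
E
python3 rect.py t15|grep -E "^(64|65|66|76|77|78|79) "
```

```text
clock: 14.92
ee_pos: [0.562, -0.0759, 0.0794]
ee_rot: [[0.956, 0.294, 0.001], [0.294, -0.956, -0.001], [0.001, 0.001, -1.0]]
ft_force: [3.6, -5.9, 5.4]
gripper_width: 0.004
stage now [ -97.3 -102.9   79.4] w 0.004 F [ 3.6 -5.9  5.4] 14.925
shift mm [-0.7  1.1  0.4] rot [ 0.1 -0.1 -0.1]
64 y 31.5 depth 81.0 width 7.0
65 y 31.5 depth 79.0 width 6.5
66 y 31.5 depth 74.0 width 6.0
76 y 32.8 depth 47.0 width 5.0
77 y 32.7 depth 50.0 width 5.5
78 y 32.6 depth 53.0 width 6.0
79 y 32.4 depth 51.0 width 6.8
```

```bash
python3 -m jog '[[0,-0.002,0,0,0,0,1],[0,-0.004,0,0,0,0,1],[0,-0.004,0,0,0,0,1],[0,-0.004,0,0,0,0,1]]'; python3 sg.py -98 -104 79; python3 -m jog '[[0,0.005,0,0,0,0,1],[0,0.012,0,0,0,0,1],[0,0.015,-0.03,0,0,0,1],[0,0.015,-0.085,0,0,0,1]]'; python3 - <<'E'
from h import *
im=np.mean([camera("top").astype(float) for _ in range(6)],0).astype(np.uint8)[:,:,::-1]
cv2.imwrite("pics/t16.png",im); crop(snap("scene","s16"),190,130,400,275,3,"s16c")
E
python3 rect.py t16
```

```text
clock: 15.62
ee_pos: [0.5603, -0.0716, 0.079]
ee_rot: [[0.956, 0.294, 0.0], [0.294, -0.956, 0.0], [0.0, 0.0, -1.0]]
ft_force: [1.7, -3.2, 3.1]
gripper_width: 0.004
stage now [-97.6 -98.3  79. ] w 0.004 F [ 1.7 -3.2  3.1] 15.625
shift mm [-0.4  5.7  0. ] rot [ 0.  -0.  -0.1]
clock: 16.12
ee_pos: [0.5634, -0.0863, 0.1633]
ee_rot: [[0.956, 0.294, -0.004], [0.294, -0.956, 0.002], [-0.003, -0.003, -1.0]]
ft_force: [0.7, 0.2, 0.5]
gripper_width: 0.007
62 y 32.6 depth 70.0 width 8.2
63 y 32.7 depth 84.0 width 7.5
64 y 32.6 depth 87.0 width 7.5
65 y 32.6 depth 85.0 width 7.0
66 y 32.6 depth 80.0 width 6.5
67 y 32.6 depth 72.0 width 6.0
68 y 32.6 depth 65.0 width 5.5
69 y 32.8 depth 57.0 width 4.8
70 y 32.8 depth 48.0 width 4.8
71 y 32.9 depth 43.0 width 4.5
72 y 32.9 depth 39.0 width 4.5
73 y 33.0 depth 38.0 width 4.2
74 y 32.9 depth 40.0 width 4.8
75 y 32.8 depth 44.0 width 4.8
76 y 32.8 depth 46.0 width 5.2
77 y 32.6 depth 49.0 width 5.8
78 y 32.5 depth 53.0 width 5.8
79 y 32.4 depth 54.0 width 6.8
80 y 32.4 depth 55.0 width 7.2
81 y 32.4 depth 49.0 width 7.8
82 y 32.4 depth 41.0 width 8.8
83 y 32.4 depth 30.0 width 9.0
84 y 32.1 depth 16.0 width 11.2
85 y 31.6 depth 7.0 width 6.0
```

View pics/t16r.png

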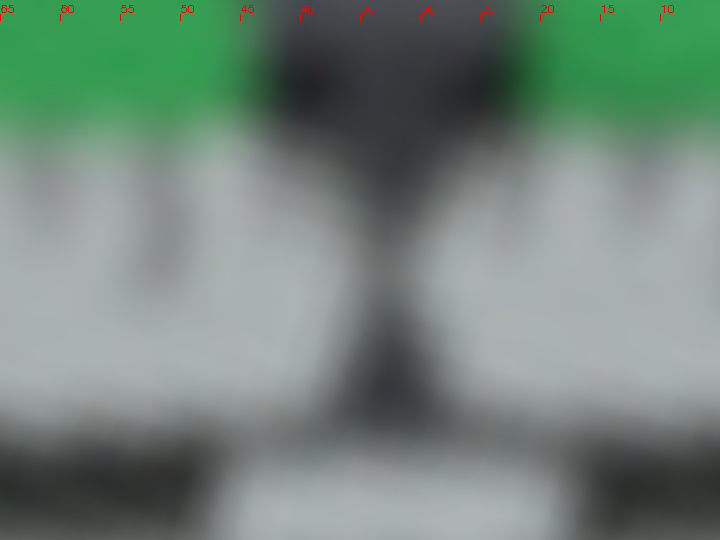

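View pics/s16c.png

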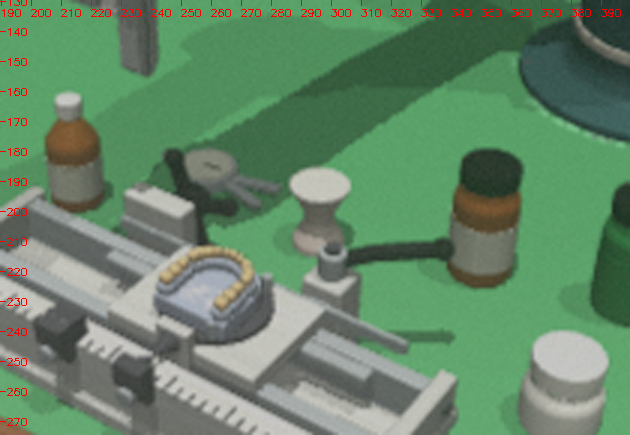

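```bash
python3 -m jog '[[0,-0.055,0,0,0,0,1],[0,-0.11,0,0,0,0,1],[0.003,-0.165,0,0,0,0,1],[0.007,-0.22,0,0,0,0,1],[0.012,-0.275,0,0,0,0,1]]'; python3 sg.py -85 185 150
```

```text
clock: 17.1
ee_pos: [0.494, 0.1818, 0.1632]
ee_rot: [[0.956, 0.294, -0.001], [0.294, -0.956, -0.0], [-0.001, -0.0, -1.0]]
ft_force: [1.5, -1.2, -0.3]
gripper_width: 0.006
stage now [-86.1 163.4 163.2] w 0.006 F [ 1.5 -1.2 -0.3] 17.1
shift mm [  1.1 -21.6  13.2] rot [-0.   0.1 -0.1]
```

```bash
python3 -m jog '[[0.002,-0.014,0,0,0,0,1],[0.002,-0.018,0.02,0,0,0,1],[0.002,-0.018,0.05,0,0,0,1],[0.002,-0.018,0.077,0,0,0,1],[0.002,-0.018,0.077,0,0,0,1]]'; python3 sg.py -89 149 86; python3 - <<'E'
from h import *
crop(snap("scene","s17"),240,110,400,275,4,"s17c")
E
```

```text
clock: 17.73
ee_pos: [0.4905, 0.1964, 0.0843]
ee_rot: [[0.956, 0.293, -0.005], [0.293, -0.956, -0.001], [-0.005, -0.0, -1.0]]
ft_force: [-1.0, 0.0, 0.8]
gripper_width: 0.002
stage now [-85.2 178.4  84.3] w 0.002 F [-1.   0.   0.8] 17.725
shift mm [-3.7 29.4 -1.6] rot [-0.   0.3 -0.1]
```

View pics/s17c.png

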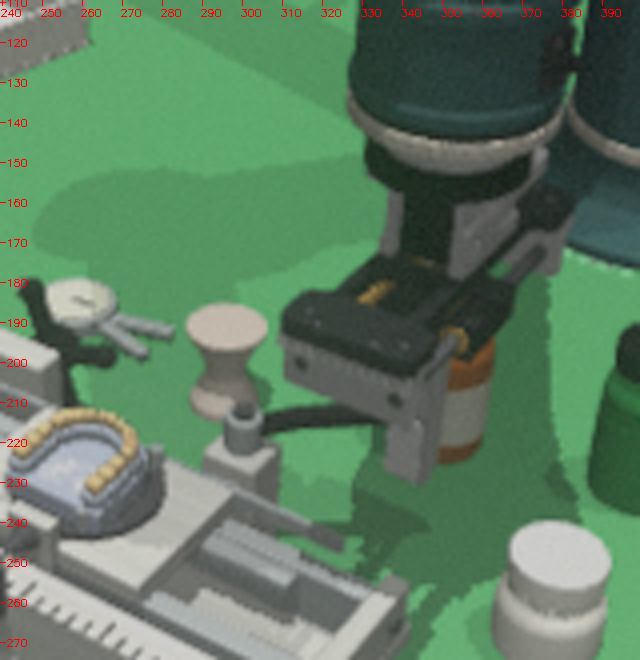

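```bash
python3 -m jog '[[-0.001,0.018,0,0,0,0,1],[-0.004,0.029,0,0,0,0,1],[-0.012,0.034,0,0,0,0,1],[-0.019,0.039,0,0,0,0,1],[-0.026,0.045,0,0,0,0,1]]'; python3 sg.py -124 120 86
```

```text
clock: 18.4
ee_pos: [0.4798, 0.1474, 0.0872]
ee_rot: [[0.956, 0.295, 0.001], [0.295, -0.956, 0.0], [0.001, -0.0, -1.0]]
ft_force: [3.8, 2.7, -0.0]
gripper_width: 0.002
stage now [-109.9  134.7   87.2] w 0.002 F [ 3.8  2.7 -0. ] 18.4
shift mm [-14.1  14.7   1.2] rot [-0. -0. -0.]
```

```bash
python3 -m jog '[[-0.007,0.007,0.001,0,0,0,1],[-0.013,0.014,0.001,0,0,0,1],[-0.017,0.021,0.001,0,0,0,1],[-0.020,0.027,0.001,0,0,0,1],[-0.022,0.032,0.001,0,0,0,1]]'; python3 sg.py -132 98 86; python3 - <<'E'
from h import *
crop(snap("scene","s18"),240,110,400,275,4,"s18c")
E
```

```text
clock: 19.02
ee_pos: [0.4693, 0.111, 0.0863]
ee_rot: [[0.956, 0.295, 0.002], [0.295, -0.956, 0.002], [0.003, -0.001, -1.0]]
ft_force: [6.7, 20.8, 0.1]
gripper_width: 0.006
stage now [-130.7  103.1   86.3] w 0.006 F [ 6.7 20.8  0.1] 19.025
shift mm [-1.3  5.1  0.3] rot [-0.1 -0.1 -0. ]
```

View pics/s18c.png

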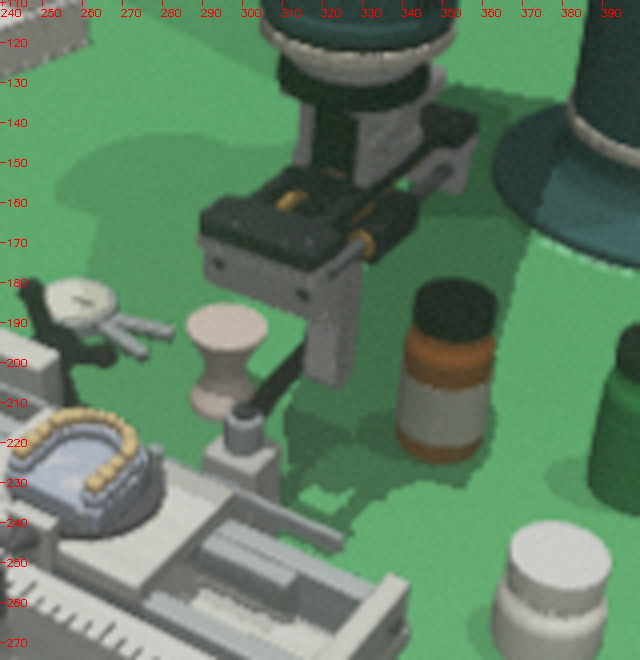

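```bash
python3 -m jog '[[0,0.001,0,0,0,0,1],[0,0.001,0,0,0,0,1]]'; python3 -m jog '[[0,-0.008,0,0,0,0,1],[0,-0.02,0,0,0,0,1],[-0.01,-0.03,-0.04,0,0,0,1],[-0.05,-0.03,-0.1,0,0,0,1],[-0.09,-0.0,-0.14,0,0,0,1]]'; python3 sg.py -220 -40 250
```

```text
clock: 19.32
ee_pos: [0.4691, 0.1112, 0.0863]
ee_rot: [[0.955, 0.296, 0.001], [0.296, -0.955, 0.003], [0.002, -0.002, -1.0]]
ft_force: [4.4, 13.0, 0.8]
gripper_width: 0.007
clock: 19.95
ee_pos: [0.3879, 0.0919, 0.218]
ee_rot: [[0.955, 0.298, -0.001], [0.298, -0.955, 0.0], [-0.001, -0.001, -1.0]]
ft_force: [0.0, -1.7, 1.3]
gripper_width: 0.002
stage now [-214.1  108.8  218. ] w 0.002 F [ 0.  -1.7  1.3] 19.95
shift mm [ -6.3 148.8 -32.1] rot [-0.   0.1  0.1]
```

Move clear to the side for an unobstructed check.

```bash
python3 -m jog '[[0,0.05,-0.01,0,0,0,1],[0,0.1,-0.02,0,0,0,1],[0,0.15,-0.03,0,0,5,1],[0,0.2,-0.03,0,0,10,1],[0,0.25,-0.03,0,0,15,1]]'; python3 -m jog '[[0,0.02,0,0,0,5,1],[0,0.04,0,0,0,10,1],[0,0.04,0,0,0,10,1],[0,0.04,0,0,0,10,1]]'; python3 - <<'E'
from h import *
im=np.mean([camera("top").astype(float) for _ in range(6)],0).astype(np.uint8)[:,:,::-1]
cv2.imwrite("pics/t19.png",im); crop(im,150,105,350,245,3,"t19c"); crop(snap("scene","s19"),150,140,400,310,3,"s19c")
E
python3 rect.py t19|grep -E "^(63|64|65|66|76|77|78|79|80) "
```

```text
clock: 20.58
ee_pos: [0.463, -0.1495, 0.247]
ee_rot: [[0.999, 0.034, -0.001], [0.034, -0.999, -0.001], [-0.001, 0.001, -1.0]]
ft_force: [0.4, 0.6, 0.6]
gripper_width: 0.009
clock: 21.08
ee_pos: [0.4644, -0.1871, 0.247]
ee_rot: [[0.991, -0.134, -0.001], [-0.134, -0.991, -0.0], [-0.001, 0.0, -1.0]]
ft_force: [0.0, -0.3, -0.7]
gripper_width: 0.002
63 y 32.2 depth 76.0 width 7.8
64 y 32.2 depth 79.0 width 7.8
65 y 32.2 depth 77.0 width 7.2
66 y 32.3 depth 73.0 width 6.8
76 y 32.8 depth 44.0 width 5.2
77 y 32.7 depth 47.0 width 5.5
78 y 32.5 depth 49.0 width 5.8
79 y 32.5 depth 49.0 width 6.8
80 y 32.4 depth 47.0 width 7.5
```

View pics/t19c.png

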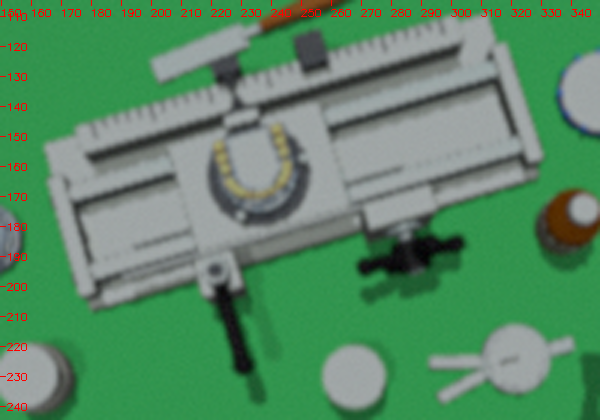

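View pics/s19c.png

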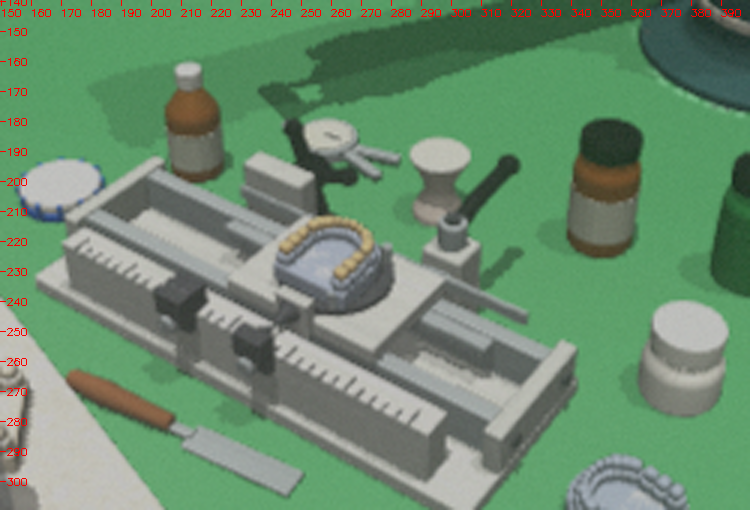

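```bash
python3 - <<'E'
from knob import *
# lever mask: dark pixels within the stage-frame lever zone, before/after, top and scene
for n,fs in (("top",("top0","t19")),("scene",("scene0","s19"))):
    for f in fs:
        im=cv2.imread(f"pics/{f}.png"); v=im.max(2); P=[]
        for (r,c) in np.argwhere(v<72):
            q=inv(p,ray(n,(c,r),.099))[0]*1000
            d=q[:2]-[-69,85]; R=np.hypot(*d)
            if 50<R<90 and abs(np.arctan2(d[1],-d[0]))<(.22 if n=="top" else .3): P.append(np.arctan2(d[1],-d[0]))
        print(n,f,len(P),np.mean(P).round(3))
E
```

```text
Traceback (most recent call last):
  File "h.py", line 7, in ray
    c=get_calibration(n); u,v=uv
ValueError: time passes only in moves, steps and waits
```

```bash
python3 - <<'E'
import h
from functools import lru_cache
h.get_calibration=lru_cache(None)(h.get_calibration)
from knob import *
for n,fs in (("top",("top0","t19")),("scene",("scene0","s19"))):
    for f in fs:
        v=cv2.imread(f"pics/{f}.png").max(2); P=[]
        x0,y0,x1,y1=(215,195,240,235) if n=="top" else (298,185,326,215)
        for (r,c) in np.argwhere(v[y0:y1,x0:x1]<72)+[y0,x0]:
            q=inv(p,h.ray(n,(c,r),.099))[0]*1000; d=q[:2]-[-69,85]; R=np.hypot(*d)
            if 50<R<90 and abs(np.arctan2(d[1],-d[0]))<.25: P.append(np.arctan2(d[1],-d[0]))
        print(n,f,len(P),np.mean(P).round(3))
E
```

```text
top top0 87 0.021
top t19 75 0.009
scene scene0 53 0.03
scene s19 55 0.027
```

```bash
python3 -c "
from rig import *
print(hand_in())"
```

```text
the job is handed in; nothing more can be done
None
```

The job is done and handed in at about 21.5 s of the 66 s allowed; no verdict was reported.

I lifted the brown jar out of the lever's swing and stood it about 10 cm nearer the robot. Then I swung the clamp off to about 1.0 rad and turned the knob about 3.1 rad in three pushes on its arms. When the pointer stood at the pointed rider I swung the clamp home; it came up against its stop with over 20 N at the tool.

My last checks:
- **Pointer:** In the averaged top view it stands at 32.2 to 32.3 mm along the rule, against 32.4 to 32.8 mm for the pointed rider. That is about 0.3 mm apart, against the 2.5 mm allowed. Just before clamping the gap was about 0.1 mm, so there may have been a small shift or it is measurement noise.
- **Clamp lever:** Its angle matches the starting home position within about 0.01 rad in both views.
- **Jar and bench:** The jar stands upright, and the bystanders look unmoved in the pictures; I did not measure their positions again.
- **Robot:** It is clear of everything.

No check failed or disagreed. One measuring script stopped with an error from making too many calibration calls. I reran it with the calibration stored, and nothing moved.

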